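Feed a sample cassette into the reader and start it

ROBOT

A 6-joint arm with a two-finger parallel gripper is mounted at the origin on the work surface. World frame = base frame: x ahead of the robot, y to its left, z up, the work surface at z = 0. Lengths are in m, angles in rad, forces in N, time in s.
With the tool pointing down it reaches from about 0.425 to 0.95 m from the base axis. Payload 3.5 kg.
Tool frame: the origin (TCP) lies midway between the tips of the shut fingers; the grasp point (between the pads) lies 19 mm behind it (ctrl.pinch_z is the distance from the TCP to the grasp point, in m); z points along the fingers, y is the line along which they close (so a half turn about z gives the same grasp; the last joint's range is limited). The gripper opens to 85 mm and grips with 20 to 120 N. Pads are 22 mm wide; open, the fingers measure 114 mm over their backs; the gripper's body (76 mm by 85 mm) begins 54 mm behind the grasp point. The pads swing forward as they close: fully open they stand 13 mm farther back than shut.
Start: joints at [1.185, 0.286, 1.577, -0, 1.279, -0.15], TCP at [0.158, 0.656, 0.231] pointing down, gripper open.
Joint ranges: [-2.77, 2.77], [-0.9, 2.22], [0.21, 2.48], [-1.53, 4.67], [0.24, 2.81], [-2.84, 2.84]. Speed limits (rad/s): [2.79, 2.79, 3.14, 3.14, 3.14, 3.14].

INTERFACE

Orientations are given as a unit quaternion [x, y, z, w].
In Python, from plant import get_state, viewer, sign_off, ctrl gives the robot as it stands. The module is installed in compiled form; this text tells all that it offers.
- The arm moves only by the shell command python3 -m handwheel 'ROWS' [FORCE]. ROWS is JSON, a list that holds one entry, the list of rows, each a list of 5 numbers: the finger opening in m, from 0 to 0.0854, then the shift along the tool's x, y, z in m, then the turn about the tool's z in degrees. In form: [[[claw, x, y, z, spin], ...]]. A call has 1 to 12 rows; each row shifts and turns the commanded pose from where the row before left it, along the tool's axes as they then stand; what a row does not reach is not made up. A row lasts 1/12 s, in which the tool goes at most 41.7 mm and 7.16 degrees, less where a joint would pass 70% of its speed; a pose out of reach is approached as far as the arm can. A call is refused whole if a number of a shift passes 0.0417 or a number of a turn 7.16, either way. A call with a gripper value outside its range is refused whole. The fingers move at their own pace and stop on an object; FORCE is the grip in N (left out, the last holds). Time passes only in rows, so rows that do not move let the fingers close. It gives the time, the measured TCP pose, the force, the opening and the grip force at its end, in the units of the state.
- get_state(): the state, without advancing time (a new reading comes with each control period).
- viewer.read_camera(name): name is "side" or "top" or "wrist"; returns the picture (420x560x3 uint8, blue, green, red); there is no depth.
- viewer.camera_params(name): a dict with "fov_y" (degrees; the focal length in pixels is half the picture's height over the tangent of half this angle, whatever the lens; pixels are square), "cx", "cy" (the principal point, pixels), "k1" (the pictures are not rectified: a ray, as slopes to the right and down, at radius r is drawn at 1 + k1 r^2 times it, then the intrinsics apply), "xyz" and "attitude" of the camera in the world; the wrist camera has in their place "hand_eye" (4x4, takes a point from camera to tool coordinates, whose origin is the TCP and whose axes are the flange's). Camera axes: x right, y up, looking along -z (the intrinsics and any distortion apply to the point x, -y, -z); pixel columns grow to the right and rows downward; lengths in m; the calibration is good to about 2 mm. A picture is of the moment at which its call begins: read the wrist's pose just before it. camera_params takes no time and is no camera call.
- sign_off(): hands the job in; it is judged then, once.
Trained networks look in the newest picture that a camera, given by its name, has taken for a name from the list of things; names that differ only in an ending like _2 or _b are one class to them, and where a whole thing is asked for, a point or a joint stands for the part that bears it (a point fixed in the world has none). Each returns a list of dicts, best first, with "confidence" (0 to 1); they miss things now and then, are a little off and sometimes report something else, mostly with a low value. They report only what shows in the picture. A call takes as long as a camera call.
- viewer.look_for(camera, name): "extent" ([left, top, width, height] as shares, 0 to 1, of the picture: columns of its width, rows of its height, round what is visible of it).
- viewer.outline_of(camera, name): "mask" (420x560 bool, what is visible of it) and "extent" ([left, top, width, height] as shares, 0 to 1, of the picture: columns of its width, rows of its height, round what is visible of it).
- viewer.pinpoint(camera, name): "xy" ([column, row] as shares, 0 to 1, of the picture: columns of its width, rows of its height: a listed point, or the origin of a listed thing).
The state is a dict: "time": time; "qpos": joint angles; "dq": joint speeds; "joint_efforts": joint torques, N m; "eef_pos": TCP position; "tcp_rot": TCP orientation; "contact_force": force on the tool from outside, world axes, zero at the start; "wrist_torque": the same for the moment, N m; "opening": opening from 0.0 (shut) to 1.0 (fully open); "finger_force": force on a finger pad.
Only numpy, scipy, OpenCV 4.12 (cv2) and the standard library are available. Lean on these libraries where they do the work, as an engineer would, in place of code of your own. Each camera call takes 0.05 s, during which the arm holds its last target. There are 200 camera calls.

TASK

Load the sample reader: push the blue cassette straight down its own lane with the fingertips, neither the cassette nor the robot touching any of the orange guide rails, until it is fully home against the black stop pad; then press the green start button all the way down and let it go. Push only: do not lift, carry or tip the cassette, do not press start before it is home, and leave the white cassette and everything else on the desk where it stands.

Things in the scene. Friction and masses are not known exactly. Their poses are not given: they have to be found in the camera images.
- reader: Desktop sample reader, fixed. Origin on the desk (z = 0). White deck 250 (x) by 360 mm (y), y = +200 to -160, top 12 mm above the desk; silver housing 120 mm high at y = -155 to -275. Two lanes along its y axis, centred on x = -65 and +65 mm, each 80 mm clear between orange rails that begin at y = +40; before that the deck is open. Cassettes are pushed towards its -y.
- stop_1 (a point): Foot of the face of the black stop pad (50 mm wide) that ends one lane, at deck height, in the lane's middle: reader x = -65, y = -150, z = 12 mm.
- stop_2 (a point): Foot of the face of the black stop pad (50 mm wide) that ends one lane, at deck height, in the lane's middle: reader x = 65, y = -150, z = 12 mm.
- cassette_blue: Blue cassette to load: block 60 (x) by 90 (y) by 52 mm high, topped by six amber vials with black caps up to 69 mm high, 6 mm or more inside its faces; 0.2 to 0.45 kg. Origin: centre of its underside. Starts before either lane, at reader y = about +125, up to 6 mm off the lane's middle and 0.08 rad askew (at 0 its axes match the reader's); fully home, its centre is at reader y = -105.
- cassette_white: White sample cassette of the same shape and size before the other lane, to be left alone. Origin at the centre of its underside.
- rail_1: Orange guide rail, fixed to the reader, 8 mm thick (x), 190 mm long (y), 14 mm high, its top 26 mm above the desk. Origin at the centre of its underside, at reader x = -109 mm, y = -55 mm.
- rail_2: Orange guide rail, fixed to the reader, 8 mm thick (x), 190 mm long (y), 14 mm high, its top 26 mm above the desk. Origin at the centre of its underside, at reader x = -21 mm, y = -55 mm.
- rail_3: Orange guide rail, fixed to the reader, 8 mm thick (x), 190 mm long (y), 14 mm high, its top 26 mm above the desk. Origin at the centre of its underside, at reader x = 21 mm, y = -55 mm.
- rail_4: Orange guide rail, fixed to the reader, 8 mm thick (x), 190 mm long (y), 14 mm high, its top 26 mm above the desk. Origin at the centre of its underside, at reader x = 109 mm, y = -55 mm.
- start (a joint): Travel of the green start button, m: 0 when up, 0.006 when fully down; a spring returns it, fully down takes 5 N.
- start_top (a point): Centre of the top face of the green start button, 32 mm in diameter, in a black housing on top of the reader's silver housing; pressed straight down.
- vial_1: Loose amber glass vial standing on the desk beside the reader, on its +x side: foot 34 mm across, slender neck, 94 mm high. Origin at the centre of its underside. Leave alone.
- vial_2: Loose amber glass vial standing on the desk beside the reader, on its +x side: foot 34 mm across, slender neck, 94 mm high. Origin at the centre of its underside. Leave alone.
- vial_3: Loose amber glass vial standing on the desk beside the reader, on its +x side: foot 34 mm across, slender neck, 94 mm high. Origin at the centre of its underside. Leave alone.
- flask: Loose clear bottle with blue cap, 70 mm across, 190 mm high, on the desk. Origin at the centre of its underside. Leave alone.
- handheld: Loose white handheld meter lying flat, 150 x 60 x 24 mm. Origin at the centre of its underside. Leave alone.
- mouse: Loose white computer mouse on a blue pad, 100 x 58 x 31 mm. Origin at the centre of its underside. Leave alone.

How it is judged:
On the way, in this order (a step that is already met when the one before it is completed fails the run):
1. the blue cassette stands fully home against the stop pad (y of cassette_blue in the frame of reader between -0.112 and -0.0995 m and (x of cassette_blue in the frame of reader between -0.077 and -0.053 m or x of cassette_blue in the frame of reader between 0.053 and 0.077 m) and angle between the y axis of cassette_blue and the y axis of reader, either way round below 0.1 rad and height (world z) of cassette_blue below 0.018 m and angle between cassette_blue's own z axis and vertical below 0.08 rad and linear speed of cassette_blue below 0.02 m/s), for 0.2 s.
2. the start button is pressed down (value of joint start above 0.0045 m), for 0.05 s.
At the end, for the whole second after the job is handed in: Blue cassette flat in its lane, front within 5.5 mm of the stop pad, middle within 12 mm of the lane's middle, turned under 0.1 rad; start then pressed 4.5 mm or more and up again; white cassette within 10 mm, all else within 20 mm, of where it stood (y of cassette_blue in the frame of reader between -0.112 and -0.0995 m and (x of cassette_blue in the frame of reader between -0.077 and -0.053 m or x of cassette_blue in the frame of reader between 0.053 and 0.077 m) and angle between the y axis of cassette_blue and the y axis of reader, either way round below 0.1 rad and height (world z) of cassette_blue below 0.018 m and angle between cassette_blue's own z axis and vertical below 0.08 rad and linear speed of cassette_blue below 0.01 m/s and value of joint start below 0.0015 m and distance of cassette_white from where it was at the start of the episode below 0.01 m and distance of each of vial_1, vial_2, vial_3, flask, handheld, mouse from where it was at the start of the episode below 0.02 m); the robot touches nothing.
It fails at once if the blue cassette touches a guide rail (contact force between cassette_blue and rail_1 above 0.2 N or contact force between cassette_blue and rail_2 above 0.2 N or contact force between cassette_blue and rail_3 above 0.2 N or contact force between cassette_blue and rail_4 above 0.2 N).
It fails at once if the robot touches a guide rail (contact force between any of the fingers, the arm and rail_1 above 0.2 N or contact force between any of the fingers, the arm and rail_2 above 0.2 N or contact force between any of the fingers, the arm and rail_3 above 0.2 N or contact force between any of the fingers, the arm and rail_4 above 0.2 N).
It fails at once if the blue cassette is lifted, carried or tipped (height (world z) of cassette_blue above 0.022 m or angle between cassette_blue's own z axis and vertical above 0.2 rad).
It fails at once if start is pressed before the cassette is home (value of joint start above 0.003 m and not (y of cassette_blue in the frame of reader between -0.112 and -0.0995 m)).
It fails at once if the white cassette is moved more than 10 mm, or another bystander more than 20 mm (distance of cassette_white from where it was at the start of the episode above 0.01 m or distance of any of vial_1, vial_2, vial_3, flask, handheld, mouse from where it was at the start of the episode above 0.02 m).
It also fails if it takes over 56 s, if anything falls off the work surface, if the arm or the gripper's body presses on something with over 40 N, if the wrist force passes 120 N, or if a joint passes its speed limit or range.

## Working session

There is one attempt and no reset: what is moved stays moved. The work goes in short steps, Python scripts to look and compute and a shell command to move; the robot and the scene stay as the last step left them, time stands still between calls to the robot, and variables do not carry over. Pictures are saved under pics/ and viewed, at most 13 in all, crops included, and the job is handed in when it is done.

```bash
mkdir -p pics; cat > h.py <<'E'
import numpy as np, cv2
from plant import get_state, viewer, sign_off, ctrl
from scipy.spatial.transform import Rotation as R
def cam(name):
    p=viewer.camera_params(name); f=210/np.tan(np.radians(p['fov_y'])/2)
    if 'hand_eye' in p:
        s=get_state(); T=np.eye(4); T[:3,:3]=R.from_quat(s['tcp_rot']).as_matrix(); T[:3,3]=s['eef_pos']
        T=T@np.array(p['hand_eye'])
    else:
        T=np.eye(4); a=np.array(p['attitude'])
        T[:3,:3]=a if a.shape==(3,3) else R.from_quat(a).as_matrix(); T[:3,3]=p['xyz']
    return p,f,T
def ray(c,uv):
    p,f,T=c; d=(np.array(uv,float)-[p['cx'],p['cy']])/f; u=d.copy()
    for _ in range(20): u=d/(1+p['k1']*(u@u))
    return T[:3,3],T[:3,:3]@np.array([u[0],-u[1],-1])
def onz(c,uv,z):
    o,d=ray(c,uv); return o+d*(z-o[2])/d[2]
def proj(c,P):
    p,f,T=c; q=(np.array(P)-T[:3,3])@T[:3,:3]; u=np.array([q[0],-q[1]])/-q[2]
    return u*(1+p['k1']*(u@u))*f+[p['cx'],p['cy']]
def px(xy): return np.array(xy)*[560,420]
E
python3 - <<'E'
from h import *
for n in ('top','side'):
    print(n,viewer.camera_params(n))
    cv2.imwrite(f'pics/{n}0.png',viewer.read_camera(n))
    c=cam(n)
    for k,z in dict(reader=0,stop_1=.012,stop_2=.012,cassette_blue=.012,cassette_white=.012,start_top=.14,rail_1=.012).items():
        for r in viewer.pinpoint(n,k)[:4]: print(k,round(r['confidence'],2),px(r['xy']).round(1),onz(c,px(r['xy']),z).round(4))
print(viewer.camera_params('wrist'))
s=get_state();print(s)
E
```

```text
top {'fov_y': 46.57326140723895, 'cx': 278.39303525495245, 'cy': 205.5681729950818, 'k1': -0.13428430472341923, 'xyz': array([ 0.43519854, -0.12230662,  1.42800595]), 'attitude': array([ 0.03192038, -0.01994242, -0.70206986,  0.71111272])}
reader 0.64 [226.3 206.9] [0.5342 0.0559 0.    ]
stop_1 0.85 [276.8 229. ] [ 0.471  -0.0939  0.012 ]
stop_1 0.65 [275.7 187.8] [ 0.5911 -0.089   0.012 ]
stop_2 0.85 [276.8 229. ] [ 0.471  -0.0939  0.012 ]
stop_2 0.65 [275.7 187.8] [ 0.5911 -0.089   0.012 ]
cassette_blue 0.7 [178.9 228.4] [0.4686 0.1927 0.012 ]
cassette_white 0.78 [182.  185.4] [0.5952 0.1871 0.012 ]
start_top 0.7 [297.6 202.1] [ 0.5395 -0.1505  0.14  ]
start_top 0.26 [219.9 147.9] [0.6832 0.0593 0.14  ]
rail_1 0.71 [242.6 213.7] [0.5141 0.0064 0.012 ]
rail_1 0.62 [245.4 166.9] [0.6517 0.0008 0.012 ]
rail_1 0.59 [244.  202.6] [0.5466 0.0029 0.012 ]
rail_1 0.58 [242.8 248.5] [0.413  0.0039 0.012 ]
side {'fov_y': 57.31796178810922, 'cx': 283.3027655095966, 'cy': 204.2131374627421, 'k1': -0.0976627744406191, 'xyz': array([0.14655981, 0.42408029, 0.57951384]), 'attitude': array([-0.1260
[... 1069 characters left out ...]
+00]])}
{'time': 0.8, 'qpos': array([ 1.18502417e+00,  2.86262858e-01,  1.57669774e+00, -4.76796416e-06,
        1.27859328e+00, -1.50005279e-01]), 'dq': array([ 0.00051435,  0.00129791, -0.00293029, -0.00017697, -0.00010381,
       -0.00133301]), 'joint_efforts': array([ 6.17135288e-05, -4.05917752e+01, -2.92919219e+01, -1.92081025e-04,
        5.72896806e-04,  2.96172750e-06]), 'eef_pos': array([0.15764393, 0.65632177, 0.23135088]), 'tcp_rot': array([1.17609918e-01, 9.93059871e-01, 1.80929040e-05, 7.33363943e-06]), 'contact_force': array([0.2017573 , 0.15776357, 0.1337577 ]), 'wrist_torque': array([ 0.0032978 , -0.00636086,  0.09060467]), 'finger_force': 0.0, 'opening': 1.0006136716012186}
```

View pics/top0.png

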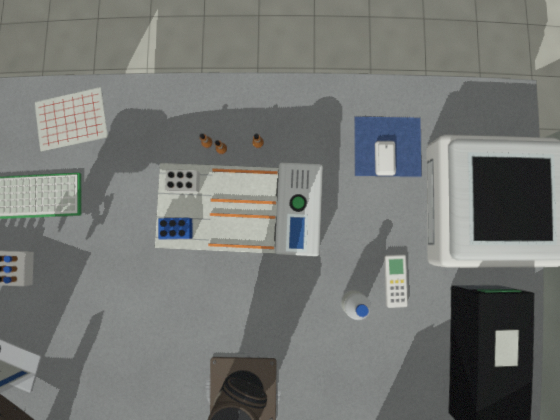

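View pics/side0.png

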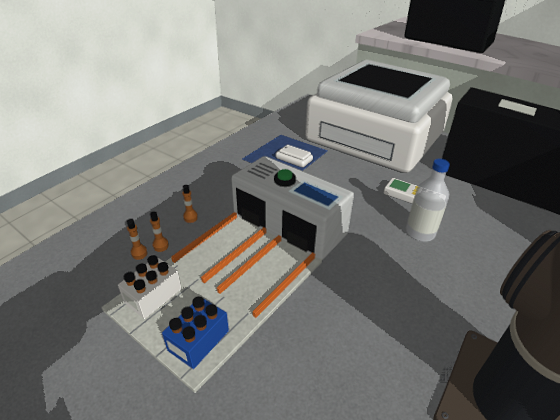

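The blue cassette is at about (175,228) in the top view, before the lane nearer the robot. The reader's axes lie almost along the world's, with rails at columns 208-278, the stops near column 277 and the button at (298,203). I'll turn the tool so it closes across the lane, then move behind the cassette.

```bash
python3 -m handwheel '[[[0.03,0,0,0,7],[0.03,0,0,0,7],[0.03,0,0,0,7],[0.03,0,0,0,7],[0.03,0,0,0,7],[0.03,0,0,0,7],[0.03,0,0,0,7],[0.03,0,0,0,7],[0.03,0,0,0,7],[0.03,0,0,0,7],[0.03,0,0,0,7]]]'
python3 -m handwheel '[[[0.03,-0.032,0.031,0,0],[0.03,-0.032,0.031,0,0],[0.03,-0.032,0.031,0,0],[0.03,-0.032,0.031,0,0],[0.03,-0.032,0.031,0,0],[0.03,-0.032,0.031,0,0],[0.03,-0.032,0.031,0,0],[0.03,-0.032,0.031,0,0],[0.03,-0.032,0.031,0,0],[0.03,-0.032,0.031,0,0],[0.03,0,0,0,0],[0.03,0,0,0,0]]]'
python3 - <<'E'
from h import *
s=get_state();print(s['eef_pos'],s['qpos'],R.from_quat(s['tcp_rot']).as_matrix().round(4).tolist())
c=cam('wrist'); cv2.imwrite('pics/w1.png',viewer.read_camera('wrist'))
for k,z in dict(reader=0,stop_1=.012,cassette_blue=.012,cassette_white=.012,rail_1=.012).items():
    for r in viewer.pinpoint('wrist',k)[:4]: print(k,round(r['confidence'],2),px(r['xy']).round(1),onz(c,px(r['xy']),z).round(4))
E
```

```text
time: 1.72
eef_pos: [0.1576, 0.6563, 0.2314]
tcp_rot: [0.712, 0.702, 0.0, -0.0]
contact_force: [-0.2, 0.1, -0.2]
opening: 0.348
finger_force: 0.0
time: 2.72
eef_pos: [0.4464, 0.3529, 0.2315]
tcp_rot: [0.712, 0.702, 0.0, -0.0]
contact_force: [-0.4, 0.0, -0.9]
opening: 0.354
finger_force: 0.0
[0.44635163 0.35287316 0.23145753] [4.90574903e-01 5.37753088e-02 1.84123044e+00 2.75256098e-04
 1.24643836e+00 5.03858725e-01] [[0.0134, 0.9999, 0.0], [0.9999, -0.0134, 0.0003], [0.0003, 0.0, -1.0]]
cassette_blue 0.83 [289.2 298.7] [0.4636 0.1963 0.012 ]
cassette_white 0.79 [391.6 307.2] [0.5989 0.1819 0.012 ]
```

View pics/w1.png

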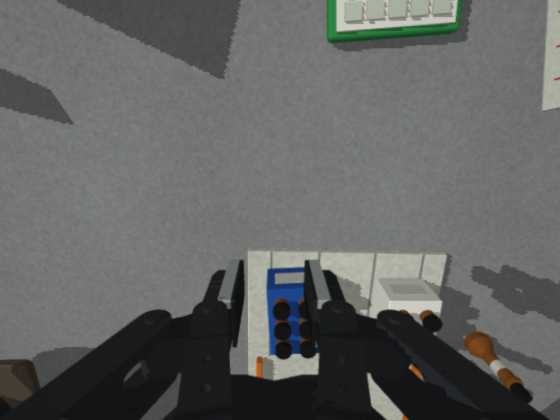

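The deck's front edge shows at row 252, columns 248-446, and the blue cassette at (289,310), partly hidden by the fingers. I'll move over the lanes for a clear view.

```bash

python3 -m handwheel '[[[0.03,-0.025,0.014,0,0],[0.03,-0.025,0.014,0,0],[0.03,-0.025,0.014,0,0],[0.03,-0.025,0.014,0,0],[0.03,-0.025,0.014,0,0],[0.03,-0.025,0.014,0,0],[0.03,-0.025,0.014,0,0],[0.03,-0.025,0.014,0,0],[0.03,-0.025,0.014,0,0],[0.03,-0.025,0.014,0,0],[0.03,0,0,0,0],[0.03,0,0,0,0]]]'
python3 - <<'E'
from h import *
c=cam('wrist'); im=viewer.read_camera('wrist'); cv2.imwrite('pics/w2.png',im)
s=get_state(); np.savez('w2.npz',T=c[2])
for k,z in dict(reader=0,stop_1=.012,cassette_blue=.012,cassette_white=.012,rail_1=.012).items():
    for r in viewer.pinpoint('wrist',k)[:4]: print(k,round(r['confidence'],2),px(r['xy']).round(1),onz(c,px(r['xy']),z).round(4))
E
```

```text
time: 4.02
eef_pos: [0.5829, 0.1032, 0.2312]
tcp_rot: [0.711, 0.704, -0.0, -0.0]
contact_force: [0.5, -0.4, -0.1]
opening: 0.349
finger_force: 0.0
reader 0.56 [184.3 322.5] [ 0.4556 -0.0973  0.    ]
reader 0.55 [232.5 208.5] [0.5308 0.0677 0.    ]
stop_1 0.96 [184.8 321.7] [ 0.4605 -0.0871  0.012 ]
stop_1 0.72 [281.2 322. ] [ 0.59   -0.0891  0.012 ]
cassette_blue 0.91 [165.4  94.5] [0.4677 0.1991 0.012 ]
cassette_white 0.7 [290.8 113.3] [0.6013 0.1788 0.012 ]
rail_1 0.92 [248.  257.2] [0.5487 0.0073 0.012 ]
rail_1 0.91 [144.7 255.9] [0.4198 0.0106 0.012 ]
rail_1 0.82 [320.6 257.9] [0.6398 0.0054 0.012 ]
rail_1 0.78 [213.9 257.4] [0.506  0.0075 0.012 ]
```

View pics/w2.png

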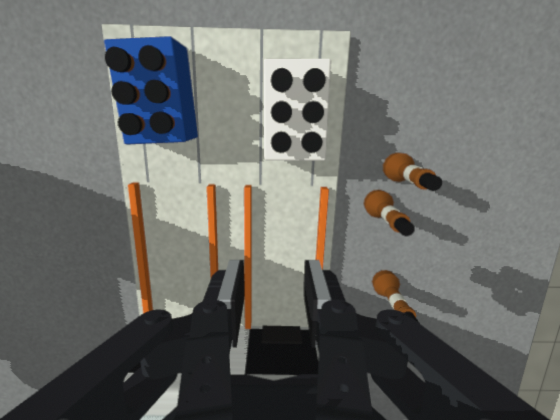

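The view is clear. The blue top face spans about (108,40)-(190,140), the deck's front corners are at (102,24) and (350,31), and the rail front ends lie on row ~184. Next I fit the reader and the cassette.

```bash
cat > fit.py <<'E'
from h import *
from scipy.optimize import least_squares, minimize
def P(q,X):
    X=np.atleast_2d(X).astype(float); co,si=np.cos(q[2]),np.sin(q[2])
    return np.c_[q[0]+co*X[:,0]-si*X[:,1], q[1]+si*X[:,0]+co*X[:,1], X[:,2]]
def fillp(c,polys,ss=8):
    m=np.zeros((420,560),np.uint8)
    for A in polys:
        uv=np.array([proj(c,p) for p in A]); h=cv2.convexHull(uv.astype(np.float32))[:,0]
        cv2.fillConvexPoly(m,np.round((h)*16).astype(np.int32),255,cv2.LINE_AA,4)
    return m/255.
def box(cx,cy,sx,sy,z0,z1): return np.array([[cx+a*sx/2,cy+b*sy/2,z] for a in(-1,1) for b in(-1,1) for z in(z0,z1)])
RAILS=[box(x,-55,8,190,12,26)/1000 for x in(-109,-21,21,109)]
CAS=box(0,0,60,90,12,64)/1000
def mask(im,kind):
    h=cv2.cvtColor(im,cv2.COLOR_BGR2HSV); H,S,V=cv2.split(h)
    if kind=='o': m=(H>4)&(H<16)&(S>180)&(V>90)
    else: m=(H>105)&(H<128)&(S>140)&(V>40)
    return m.astype(np.uint8)
def big(m):
    n,l,st,_=cv2.connectedComponentsWithStats(m); return (l==1+np.argmax(st[1:,4])).astype(np.uint8)
def hull(m):
    pts=cv2.findNonZero(m); o=np.zeros_like(m); cv2.fillConvexPoly(o,cv2.convexHull(pts),1); return o
def fitmask(c,m,boxes,q0,roi):
    r=np.zeros((420,560)); x0,y0,x1,y1=roi; r[y0:y1,x0:x1]=1
    mm=cv2.GaussianBlur(m.astype(float),(0,0),1.5)
    f=lambda q:(((cv2.GaussianBlur(fillp(c,[P(q,b) for b in boxes]),(0,0),1.5)-mm)**2)*r).sum()
    s=minimize(f,q0,method='Nelder-Mead',options=dict(initial_simplex=np.array(q0)+np.array([[0,0,0],[.006,0,0],[0,.006,0],[0,0,.04]]),xatol=1e-5,fatol=1e-3,maxiter=250))
    return s.x,s.fun
def rel(qr,qc):
    co,si=np.cos(qr[2]),np.sin(qr[2]); d=np.array(qc[:2])-qr[:2]
    return np.array([co*d[0]+si*d[1],-si*d[0]+co*d[1],qc[2]-qr[2]])
E
python3 - <<'E'
from fit import *
p,f,T=cam('wrist'); c=(p,f,np.load('w2.npz')['T']); im=cv2.imread('pics/w2.png')
o=mask(im,'o'); b=hull(big(mask(im,'b')))
qr,e=fitmask(c,o,RAILS,[.53,.0625,-.02],(90,165,345,255)); print('reader',qr,e)
qc,e2=fitmask(c,b,[CAS],[.4677,.195,-.05],(60,0,240,160)); print('cas',qc,e2)
print('rel',rel(qr,qc))
g=np.array(cv2.resize(im,None,fx=1.4,fy=1.4))
for A,q in [(CAS,qc)]+[(x,qr) for x in RAILS]+[(box(0,20,250,360,12,12)/1000,qr)]:
    h=cv2.convexHull(np.array([proj(c,x) for x in P(q,A)],np.float32)*1.4); cv2.polylines(g,[h.astype(int)],True,(0,255,0),1)
cv2.imwrite('pics/o2.png',g)
np.save('qr.npy',qr)
for n in('top','side'):
    im=cv2.imread(f'pics/{n}0.png'); c=cam(n)
    u=proj(c,[*qc[:2],.04]); w=40 if n=='top' else 80
    roi=tuple(np.clip([int(u[0]-w),int(u[1]-w),int(u[0]+w),int(u[1]+w)],0,[560,420,560,420]))
    z=np.zeros((420,560),np.uint8); z[roi[1]:roi[3],roi[0]:roi[2]]=1
    q1,e1=fitmask(c,hull(big(mask(im,'b')*z)),[CAS],qc,roi)
    v=np.array([proj(c,x) for x in P(qr,np.vstack(RAILS))]); lo=v.min(0).astype(int)-8; hi=v.max(0).astype(int)+8
    q2,e2=fitmask(c,mask(im,'o'),RAILS,qr,(*lo,*hi)); print(n,'cas',q1,e1,'reader',q2,e2,'rel',rel(q2,q1))
E
```

```text
reader [ 0.52958697  0.05781826 -0.03844952] 294.69037229654595
cas [0.46717216 0.19790049 0.03677367] 171.78968683521362
rel [-0.06775345  0.13757947  0.07522319]
top cas [0.46916151 0.19683315 0.04033496] 39.656254652291885 reader [ 0.53318318  0.06224919 -0.07738452] 698.0861786284157 rel [-0.0742344   0.12923185  0.11771948]
side cas [0.46721755 0.19647731 0.02802772] 74.83234156574665 reader [ 0.52965934  0.05793769 -0.02377787] 394.6174380917425 rel [-0.06571801  0.13701587  0.05180559]
```

View pics/o2.png

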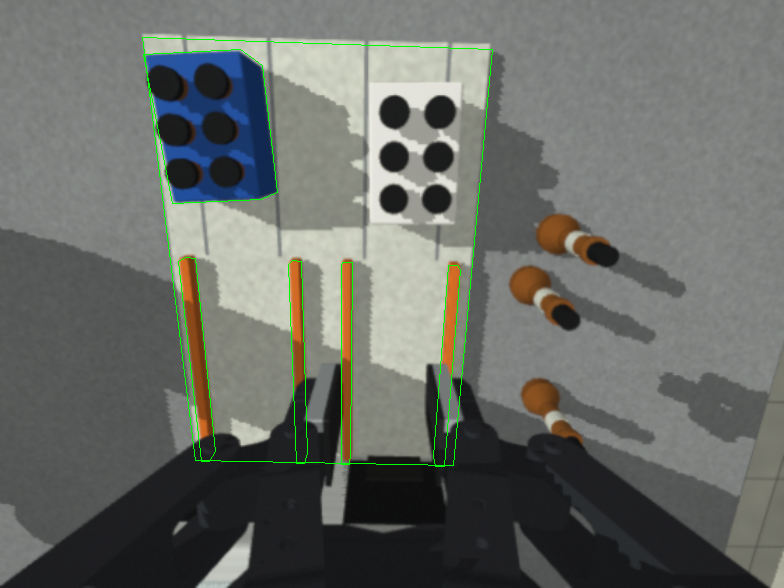

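```bash
python3 - <<'E'
from fit import *
p,f,T=cam('wrist'); c=(p,f,np.load('w2.npz')['T']); im=cv2.imread('pics/w2.png')
qr=np.load('qr.npy')
H=cv2.cvtColor(im,cv2.COLOR_BGR2HSV)
m=((H[...,0]<18)&(H[...,1]>140)&(H[...,2]>60)).astype(np.uint8)
pr=fillp(c,[P(qr,b) for b in RAILS])>.5; old=mask(im,'o')
def runs(r): d=np.flatnonzero(np.diff(np.r_[0,r.astype(int),0])); return d.reshape(-1,2).tolist()
for y in (195,220,245): print(y,runs(m[y,90:345]),runs(old[y,90:345]),runs(pr[y,90:345]))
# least squares over top-face rail edges + deck corners, with camera height nuisance
q,e=fitmask(c,m,RAILS,[.53,.0625,-.02],(90,165,345,255)); print(q,e)
def f4(v):
    T=c[2].copy(); T[2,3]+=v[3]; cc=(p,f,T); A=fillp(cc,[P(v[:3],b) for b in RAILS])
    return ((cv2.GaussianBlur(A,(0,0),1.5)-mm)**2)[165:255,90:345].sum()
mm=cv2.GaussianBlur(m.astype(float),(0,0),1.5)
s=minimize(f4,[*q,0],method='Nelder-Mead',options=dict(initial_simplex=np.array([*q,0])+np.vstack([np.zeros(4),np.diag([.004,.004,.02,.006])]),maxiter=400)); print(s.x,s.fun)
T=c[2].copy(); T[2,3]+=s.x[3]; c2=(p,f,T)
print('deck corners',[proj(c2,x).round(1) for x in P(s.x[:3],[[-.125,.2,.012],[.125,.2,.012]])])
b=hull(big(mask(im,'b')))
qc,e2=fitmask(c2,b,[CAS],[.4677,.195,.03],(60,0,240,160)); print('cas',qc,e2,'rel',rel(s.x,qc))
pr=fillp(c2,[P(s.x,b) for b in RAILS])>.5
for y in (195,220,245): print(y,runs(pr[y,90:345]))
np.save('qr.npy',s.x[:3])
E
```

```text
195 [[39, 50], [117, 125], [154, 161], [230, 238]] [[40, 50], [118, 125], [155, 161], [231, 238]] [[38, 52], [116, 127], [154, 163], [229, 240]]
220 [[42, 53], [119, 126], [155, 161], [229, 236]] [[43, 52], [119, 126], [155, 161], [229, 236]] [[41, 54], [117, 128], [154, 163], [228, 238]]
245 [[45, 55], [120, 127], [155, 161], [227, 235]] [[46, 55], [120, 127], [155, 161], [228, 234]] [[44, 57], [118, 128], [154, 162], [226, 236]]
[ 0.5294071   0.05899718 -0.03584415] 193.6142372717684
[ 5.29407150e-01  5.89970599e-02 -3.58258294e-02 -2.29699737e-06] 193.10307821594077
deck corners [array([101. ,  25.5]), array([351.1,  33.4])]
cas [0.46740404 0.19782491 0.04284652] 170.30753930428313 rel [-0.06693588  0.13651793  0.07867235]
195 [[38, 52], [116, 127], [153, 162], [229, 240]]
220 [[41, 54], [117, 128], [153, 162], [227, 238]]
245 [[44, 57], [118, 128], [153, 162], [226, 236]]
```

```bash
python3 - <<'E'
from fit import *
p,f,T=cam('wrist'); c=(p,f,np.load('w2.npz')['T']); im=cv2.imread('pics/w2.png')
H=cv2.cvtColor(im,cv2.COLOR_BGR2HSV); m=((H[...,0]<18)&(H[...,1]>140)&(H[...,2]>60))
def line(uv,z,ax):
    W=np.array([onz(c,u,z) for u in uv]); a=1-ax
    k=np.polyfit(W[:,ax],W[:,a],1); r=W[:,a]-np.polyval(k,W[:,ax]); ok=abs(r)<2*r.std()+1e-9
    return np.polyfit(W[ok,ax],W[ok,a],1), r[ok].std()
# rails: edges (left edge of mask, right edge) on z=.026
for n,(a,b) in dict(r1=(125,155),r2=(200,225),r3=(238,258),r4=(310,335)).items():
    L=[];Rr=[]
    for y in range(192,254):
        x=np.flatnonzero(m[y,a:b]);  L.append((a+x[0]-.5,y)); Rr.append((a+x[-1]+.5,y))
    for t,e in(('L',L),('R',Rr)):
        k,s=line(e,.026,1); print(n,t,'yaw',-k[0].round(4),'x at y=.08',np.polyval(k,.08).round(4),s.round(4))
g=cv2.cvtColor(im,cv2.COLOR_BGR2GRAY).astype(float)
E_=[(x,int(np.argmax(g[21:41,x]-g[19:39,x]))+20) for x in list(range(115,185))+list(range(200,255))+list(range(270,315))+list(range(325,345))]
k,s=line(E_,.012,0); print('front yaw',k[0],'y at x=.53',np.polyval(k,.53),s)
E_=[(int(np.argmax(g[y,342:352]-g[y,344:354]))+343,y) for y in range(45,150)]
k,s=line(E_,.012,1); print('right edge yaw',-k[0],'x at .08',np.polyval(k,.08),s)
E
```

```text
r1 L yaw -0.0333 x at y=.08 0.4181 0.0003
r1 R yaw -0.0357 x at y=.08 0.4301 0.0003
r2 L yaw -0.0318 x at y=.08 0.506 0.0003
r2 R yaw -0.0376 x at y=.08 0.5151 0.0003
r3 L yaw -0.0223 x at y=.08 0.5478 0.0004
r3 R yaw -0.0332 x at y=.08 0.5552 0.0
r4 L yaw -0.0291 x at y=.08 0.6338 0.0003
r4 R yaw -0.0349 x at y=.08 0.6428 0.0003
front yaw -0.0344840506112969 y at x=.53 0.26113673242877256 0.0002675235385035619
right edge yaw -0.0043043862340152415 x at .08 0.6583944081781543 0.0008973216522856814
```

Reader pose is (0.5297, 0.060), yaw -0.034. In the reader frame the blue cassette is at x = -67, y = +136 mm, skewed +0.07 rad. I align the tool with the reader next.

```bash
cat >> fit.py <<'E'
QR=np.array([.5297,.060,-.034])
def tcp():
    s=get_state(); M=R.from_quat(s['tcp_rot']).as_matrix(); e=s['eef_pos']
    r=rel(QR,[e[0],e[1],0]); a=np.arctan2(M[1,0],M[0,0])-np.pi/2-QR[2]
    print('t',round(s['time'],2),'tcp in reader mm',(r[:2]*1000).round(1),'z',round(e[2]*1000,1),'yaw err deg',np.degrees(a).round(2),'F',s['contact_force'].round(1))
E
python3 -m handwheel '[[[0.03,0,0,0,1.3],[0.03,0,0,0,0],[0.03,0,0,0,0]]]' >/dev/null; python3 -c "from fit import *;tcp()"
```

```text
t 4.57 tcp in reader mm [51.3 45.4] z 231.4 yaw err deg 0.16 F [-0.1 -0.7 -0.2]
```

```bash
python3 -m handwheel '[[[0.03,0.0205,-0.0118,0,0.1],[0.03,0.0205,-0.0118,0,0],[0.03,0.0205,-0.0118,0,0],[0.03,0.0205,-0.0118,0,0],[0.03,0.0205,-0.0118,0,0],[0.03,0.0205,-0.0118,0,0],[0.03,0.0205,-0.0118,0,0],[0.03,0.0205,-0.0118,0,0],[0.03,0.0205,-0.0118,0,0],[0.03,0.0205,-0.0118,0,0],[0.03,0,0,0,0],[0.03,0,0,0,0]]]' >/dev/null; python3 -c "from fit import *;tcp()"
```

```text
t 5.57 tcp in reader mm [-67.2 250.6] z 231.4 yaw err deg 0.17 F [-0.8  0.7  0.4]
```

```bash
python3 -m handwheel '[[[0.03,0,0,0.025,0.1],[0.03,0,0,0.025,0],[0.03,0,0,0.025,0],[0.03,0,0,0.025,0],[0.03,0,0,0.025,0],[0.03,0,0,0.025,0],[0.03,0,0,0.025,0],[0.03,0,0,0.0205,0],[0.03,0,0,0,0],[0.03,0,0,0,0]]]' >/dev/null; python3 - <<'E'
from fit import *
tcp(); cv2.imwrite('pics/s3.png',viewer.read_camera('side'))
E
```

```text
t 6.4 tcp in reader mm [-66.9 248.7] z 34.8 yaw err deg -0.13 F [ 1.6 -0.   0.1]
```

View pics/s3.png

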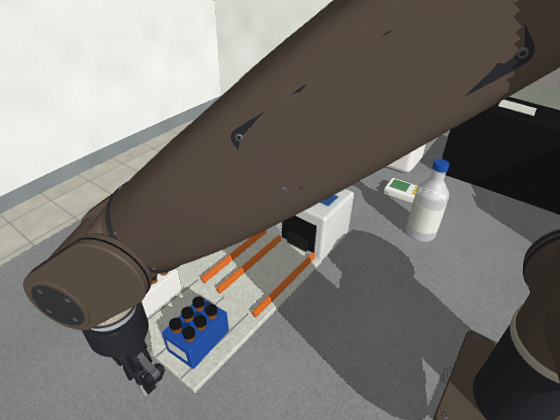

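The fingers are behind the blue cassette at (150,375), at deck level and clear of everything. I push slowly to square it, then look.

```bash
python3 -m handwheel '[[[0.03,-0.015,0,0,0],[0.03,-0.015,0,0,0],[0.03,-0.005,0,0,0],[0.03,-0.004,0,0,0],[0.03,-0.004,0,0,0],[0.03,-0.004,0,0,0],[0.03,-0.004,0,0,0],[0.03,-0.004,0,0,0],[0.03,-0.004,0,0,0],[0.03,-0.004,0,0,0]]]'; python3 -c "from fit import *;tcp()"; python3 -m handwheel '[[[0.03,-0.004,0,0,0],[0.03,-0.004,0,0,0],[0.03,-0.004,0,0,0],[0.03,0,0,0,0],[0.03,0,0,0,0]]]'; cat > look.py <<'E'
import sys
from fit import *
tcp(); n=sys.argv[1]; out={}
for v in ('wrist','side','top'):
    c=cam(v); im=viewer.read_camera(v); cv2.imwrite(f'pics/{v}{n}.png',im)
    y=float(sys.argv[2])/1000; qg=[*P(QR,[[-.066,y,0]])[0,:2],QR[2]]
    v8=np.array([proj(c,x) for x in P(qg,CAS)]); lo=np.clip(v8.min(0)-15,0,[560,420]).astype(int); hi=np.clip(v8.max(0)+15,0,[560,420]).astype(int)
    z=np.zeros((420,560),np.uint8); z[lo[1]:hi[1],lo[0]:hi[0]]=1
    m=mask(im,'b')*z
    if m.sum()<60: print(v,'hidden'); continue
    q,e=fitmask(c,hull(big(m)),[CAS],qg,(*lo,*hi)); r=rel(QR,q); print(v,(r[:2]*1000).round(1),'ang',r[2].round(3),'err',round(e),'px',m.sum())
E
python3 look.py 4 125
```

```text
time: 7.28
eef_pos: [0.4695, 0.2491, 0.0359]
tcp_rot: [0.719, 0.695, 0.0, 0.0]
contact_force: [0.1, 1.0, 0.5]
opening: 0.347
finger_force: 0.5
t 7.28 tcp in reader mm [-66.6 186.9] z 35.9 yaw err deg -0.05 F [0.1 1.  0.5]
time: 7.7
eef_pos: [0.4687, 0.2366, 0.0357]
tcp_rot: [0.719, 0.695, -0.0, 0.0]
contact_force: [0.1, 0.2, 0.3]
opening: 0.353
finger_force: 0.0
t 7.7 tcp in reader mm [-67.  174.5] z 35.7 yaw err deg -0.08 F [0.1 0.2 0.3]
wrist [-65.2  83.7] ang 0.19 err 7022 px 4442
side [-71.8 113.6] ang 0.064 err 563 px 1307
top [-69.4 118.7] ang 0.005 err 45 px 439
```

```bash
python3 -c "
import cv2,numpy as np
a=cv2.imread('pics/wrist4.png');b=cv2.imread('pics/side4.png')
cv2.imwrite('pics/c4.png',np.hstack([cv2.resize(a[150:,150:450],(400,360)),cv2.resize(b[220:,80:380],(400,267)) if 0 else cv2.resize(b[200:,80:380],(400,360))]))"
```

```text
(no output)
```

View pics/c4.png

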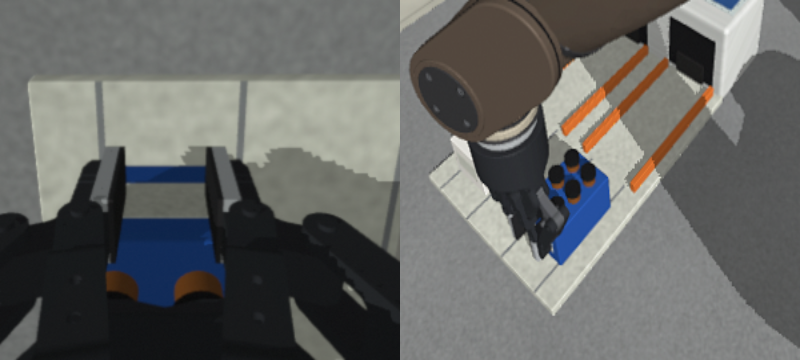

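The cassette sits square on both fingertips. I back off for a clean view to check its sideways offset.

```bash
python3 -m handwheel '[[[0.03,0.02,0,0,0],[0.03,0.025,0,0,0],[0.03,0.025,0,0,0],[0.03,0,0,0,0],[0.03,0,0,0,0]]]' >/dev/null; python3 look.py 5 118; python3 - <<'E'
from fit import *
for n in ('top','side'):   # same fit on the first pictures
    im=cv2.imread(f'pics/{n}0.png'); c=cam(n); qg=[.4674,.197,.03]
    v8=np.array([proj(c,x) for x in P(qg,CAS)]); lo=(v8.min(0)-15).astype(int); hi=(v8.max(0)+15).astype(int)
    z=np.zeros((420,560),np.uint8); z[lo[1]:hi[1],lo[0]:hi[0]]=1
    q,e=fitmask(c,hull(big(mask(im,'b')*z)),[CAS],qg,(*lo,*hi)); print(n,'initial',rel(QR,q).round(4),round(e))
E
```

```text
t 8.27 tcp in reader mm [-66.9 245.7] z 35.7 yaw err deg 0.08 F [-0.2 -0.5 -0.5]
wrist [-52.8  63.8] ang 0.253 err 289 px 337
side [-70.5 116.5] ang 0.016 err 83 px 1743
top [-69.2 118.3] ang -0.014 err 50 px 439
top initial [-0.0654  0.1345  0.0803] 40
side initial [-0.0671  0.1343  0.0602] 75
```

The cassette is square now but sits about 5 mm towards -x. I steer it back by pushing slightly towards +x on the way in.

```bash
python3 -m handwheel '[[[0.03,-0.025,0,0,0],[0.03,-0.025,0,0,0],[0.03,-0.015,0,0,0],[0.03,-0.004,0,0,0],[0.03,-0.004,0,0,0],[0.03,-0.004,0,0,0],[0.03,-0.006,0.0006,0,0],[0.03,-0.006,0.0006,0,0],[0.03,-0.006,0.0006,0,0],[0.03,-0.006,0.0006,0,0],[0.03,-0.006,0.0006,0,0],[0.03,0,0,0,0]]]' >/dev/null; python3 look.py 6 82
```

```text
t 9.42 tcp in reader mm [-63.7 136.9] z 35.8 yaw err deg -0.09 F [-0.2 -1.   0.2]
wrist [-62.1  46. ] ang 0.188 err 7107 px 4347
side [-77.1  69.2] ang 0.656 err 442 px 1111
top [-65.8  80.2] ang 0.004 err 41 px 439
```

```bash
python3 -m handwheel '[[[0.03,-0.006,0.0006,0,0],[0.03,-0.006,0.0006,0,0],[0.03,-0.006,0.0006,0,0],[0.03,-0.006,0,0,0],[0.03,-0.006,0,0,0],[0.03,-0.006,0,0,0],[0.03,-0.006,0,0,0],[0.03,-0.006,0,0,0],[0.03,-0.006,0,0,0],[0.03,-0.006,0,0,0],[0.03,-0.006,0,0,0],[0.03,0,0,0,0]]]' >/dev/null; python3 look.py 7 15
```

```text
t 10.57 tcp in reader mm [-62.2  70.7] z 35.7 yaw err deg -0.09 F [ 0.2 -0.4 -0. ]
wrist [-60.7 -21.1] ang 0.187 err 7154 px 4343
side [-80.    0.8] ang 0.669 err 933 px 877
top [-64.2   9. ] ang 0.04 err 93 px 362
```

```bash
python3 -m handwheel '[[[0.03,-0.007,0,0,0],[0.03,-0.007,0,0,0],[0.03,-0.007,0,0,0],[0.03,-0.007,0,0,0],[0.03,-0.007,0,0,0],[0.03,-0.007,0,0,0],[0.03,-0.007,0,0,0],[0.03,-0.007,0,0,0],[0.03,-0.007,0,0,0],[0.03,-0.007,0,0,0],[0.03,-0.007,0,0,0],[0.03,0,0,0,0]]]' >/dev/null; python3 look.py 8 -63; python3 -c "
import cv2,numpy as np
a=cv2.imread('pics/top8.png');b=cv2.imread('pics/side8.png')
cv2.imwrite('pics/c8.png',np.hstack([cv2.resize(a[150:270,140:340],(400,240)),cv2.resize(b[160:340,130:430],(400,240))]))"
```

```text
t 11.72 tcp in reader mm [-62.   -6.3] z 35.9 yaw err deg -0.11 F [-0.6  0.6 -0.1]
wrist [-60.8 -96.8] ang 0.187 err 7065 px 4368
side [-82.5 -73.9] ang 0.576 err 806 px 713
top [-64.2 -73.8] ang 0.082 err 164 px 326
```

View pics/c8.png

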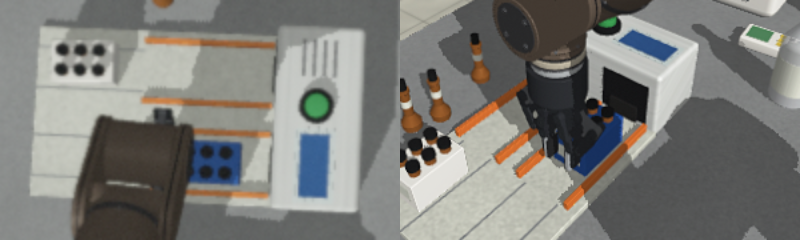

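The cassette runs centred between its rails, with about 43 mm to go. I push on slowly to the stop.

```bash
python3 -m handwheel '[[[0.03,-0.006,0,0,0],[0.03,-0.006,0,0,0],[0.03,-0.006,0,0,0],[0.03,-0.006,0,0,0],[0.03,-0.006,0,0,0],[0.03,-0.003,0,0,0],[0.03,-0.002,0,0,0],[0.03,-0.002,0,0,0],[0.03,0,0,0,0]]]' >/dev/null; python3 -c "from fit import *;tcp()"
for i in 1 2 3; do python3 -m handwheel '[[[0.03,-0.0015,0,0,0],[0.03,-0.0015,0,0,0]]]' >/dev/null; python3 -c "from fit import *;tcp()"; done
```

```text
t 12.62 tcp in reader mm [-62.2 -42.6] z 35.8 yaw err deg -0.06 F [-0.7 -0.3  1.4]
t 12.78 tcp in reader mm [-62.3 -45. ] z 35.8 yaw err deg -0.05 F [-0.5  2.1  0.7]
t 12.95 tcp in reader mm [-62.3 -47.8] z 35.8 yaw err deg -0.07 F [-0.1  8.9  3.6]
t 13.12 tcp in reader mm [-62.4 -47.9] z 35.9 yaw err deg -0.23 F [ 0.9 21.7  3.5]
```

The force rose to 22 N with no more travel, so the cassette is home. I back off and check.

```bash
python3 -m handwheel '[[[0.03,0.005,0,0,0],[0.03,0.015,0,0,0],[0.03,0.02,0,0,0],[0.03,0.02,0,0,0],[0.03,0.01,0,-0.02,0],[0.0,0,0,-0.04,0],[0.0,0,0,-0.04,0],[0.0,0,0,-0.04,0],[0.0,0,0,-0.04,0],[0.0,0,0,-0.02,0],[0.0,0,0,0,0],[0.0,0,0,0,0]]]' >/dev/null; python3 look.py 9 -104; python3 - <<'E'
from fit import *
O=[]
for n in('wrist','top','side'):
    c=cam(n); r=viewer.pinpoint(n,'start_top'); print(n,[(round(x['confidence'],2),px(x['xy']).round(1)) for x in r])
    if r: O.append(ray(c,px(r[0]['xy'])))
A=sum(np.eye(3)-np.outer(d,d)/(d@d) for o,d in O); b=sum((np.eye(3)-np.outer(d,d)/(d@d))@o for o,d in O)
print(np.linalg.solve(A,b))
E
python3 -c "
import cv2,numpy as np
a=cv2.imread('pics/wrist9.png');b=cv2.imread('pics/side9.png')
cv2.imwrite('pics/c9.png',np.hstack([cv2.resize(a,(400,300)),cv2.resize(b[110:335,130:430],(400,300))]))"
```

```text
t 14.12 tcp in reader mm [-61.5  18.6] z 237.1 yaw err deg -0.06 F [-0.  -0.3 -0.1]
wrist [ -65.  -100.9] ang 0.019 err 2969 px 691
side [ -65.9 -106.8] ang 0.042 err 103 px 1063
top [ -64. -105.] ang -0.01 err 27 px 418
wrist []
top [(0.53, array([297.5, 202.3]))]
side [(0.53, array([284.6, 174.5]))]
[ 0.53809262 -0.15100425  0.13695425]
```

View pics/c9.png

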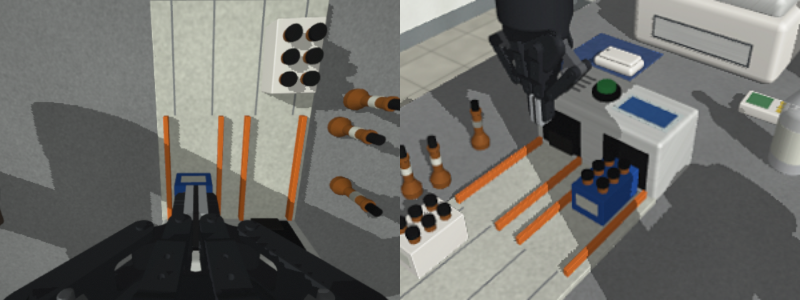

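The cassette stands home at about (-65, -105), with the rails clear. The button is at world (0.538, -0.151), top at about 0.137. I go above it with the fingers shut.

```bash
python3 -m handwheel '[[[0.0,-0.0229,0.0077,0,0],[0.0,-0.0229,0.0077,0,0],[0.0,-0.0229,0.0077,0,0],[0.0,-0.0229,0.0077,0,0],[0.0,-0.0229,0.0077,0,0],[0.0,-0.0229,0.0077,0,0],[0.0,-0.0229,0.0077,0,0],[0.0,-0.0229,0.0077,0,0],[0.0,-0.0229,0.0077,0,0],[0.0,-0.0229,0.0077,0,0],[0.0,0,0,0,0],[0.0,0,0,0,0]]]'
python3 -m handwheel '[[[0.0,0,0,0.02,0],[0.0,0,0,0.02,0],[0.0,0,0,0.02,0],[0.0,0,0,0.02,0],[0.0,0,0,0,0],[0.0,0,0,0,0]]]'; python3 - <<'E'
from fit import *
tcp(); a=viewer.read_camera('side'); b=viewer.read_camera('wrist')
cv2.imwrite('pics/c10.png',np.hstack([cv2.resize(a[90:240,180:380],(400,300)),cv2.resize(b,(400,300))]))
E
```

```text
time: 15.42
eef_pos: [0.5368, -0.1513, 0.2345]
tcp_rot: [0.72, 0.694, -0.0, -0.001]
contact_force: [-0.6, 0.7, -0.9]
opening: 0.002
finger_force: 0.0
time: 15.92
eef_pos: [0.536, -0.1492, 0.1544]
tcp_rot: [0.719, 0.695, -0.001, -0.002]
contact_force: [0.6, 0.7, 0.7]
opening: 0.0
finger_force: 0.0
t 15.92 tcp in reader mm [  13.4 -208.8] z 154.4 yaw err deg -0.0 F [0.6 0.7 0.7]
```

View pics/c10.png

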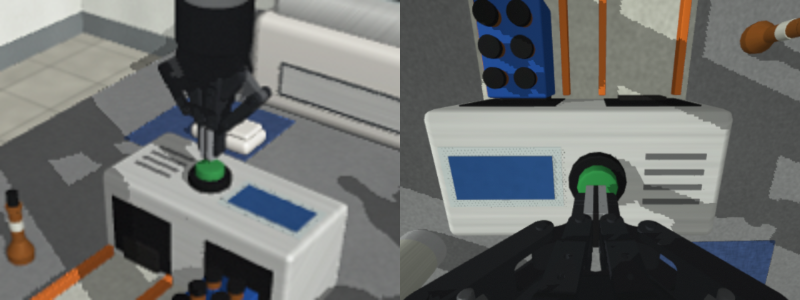

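The shut fingertips are over the middle of the green button. I press gently, watching the force.

```bash
python3 -m handwheel '[[[0.0,-0.0015,0.0015,0.004,0],[0.0,0,0,0.004,0],[0.0,0,0,0.003,0],[0.0,0,0,0,0]]]' | egrep 'pos|force'
for i in 1 2 3 4; do python3 -m handwheel '[[[0.0,0,0,0.002,0],[0.0,0,0,0,0]]]' | egrep 'eef|contact'; done
```

```text
eef_pos: [0.5383, -0.152, 0.1443]
contact_force: [-0.2, -0.1, 0.2]
finger_force: 0.0
eef_pos: [0.5384, -0.1521, 0.1425]
contact_force: [-0.8, 0.1, 1.0]
eef_pos: [0.5387, -0.1522, 0.141]
contact_force: [-0.6, 0.8, 1.8]
eef_pos: [0.5388, -0.1522, 0.1391]
contact_force: [-1.1, 0.3, 1.9]
eef_pos: [0.5389, -0.1523, 0.1371]
contact_force: [-0.4, 0.2, 4.1]
```

```bash
for i in 1 2 3; do python3 -m handwheel '[[[0.0,0,0,0.0015,0],[0.0,0,0,0,0]]]' | egrep 'eef|contact'; done
```

```text
eef_pos: [0.5389, -0.1522, 0.1361]
contact_force: [-1.4, -0.1, 5.3]
eef_pos: [0.539, -0.1523, 0.136]
contact_force: [-4.2, 2.0, 12.6]
eef_pos: [0.539, -0.1523, 0.1358]
contact_force: [-6.8, 2.0, 17.1]
```

The button has bottomed out: 5 N at full travel, then hard. I let it go and retreat upward.

```bash
python3 -m handwheel '[[[0.0,0,0,0,0],[0.0,0,0,-0.005,0],[0.0,0,0,-0.01,0],[0.0,0,0,-0.02,0],[0.0,0,0,-0.03,0],[0.0,0,0,-0.03,0],[0.0,0,0,-0.02,0],[0.0,0,0,0,0],[0.0,0,0,0,0],[0.0,0,0,0,0]]]'; python3 look.py 11 -104; cd pics; python3 -c "
import cv2,numpy as np
a=cv2.imread('wrist11.png');b=cv2.imread('side11.png')
cv2.imwrite('c11.png',np.hstack([cv2.resize(a,(400,300)),cv2.resize(b,(400,300))]))"
```

```text
time: 18.35
eef_pos: [0.5378, -0.1517, 0.2455]
tcp_rot: [0.719, 0.695, -0.0, -0.001]
contact_force: [0.3, 0.1, -0.4]
opening: 0.003
finger_force: 0.0
t 18.35 tcp in reader mm [  15.3 -211.3] z 245.5 yaw err deg -0.07 F [ 0.3  0.1 -0.4]
wrist [ -65.2 -104.4] ang 0.011 err 129 px 4570
side [ -65.9 -106.8] ang 0.042 err 103 px 1069
top [-64.2 -97.6] ang -0.023 err 518 px 75
```

View pics/c11.png

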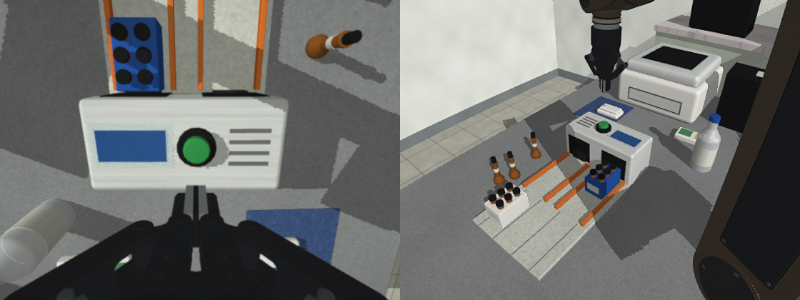

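The cassette is home at (-65, -104), the button is up again, everything else is in place and the robot touches nothing.

```bash
python3 -c "from plant import sign_off; print(sign_off())"
```

```text
the job is handed in; nothing more can be done
None
```

The blue cassette is fully home against the stop pad with no sign of rail contact, the start button was pressed to the bottom and released, nothing else appears to have moved, and the job is handed in; `sign_off` returned no verdict.

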